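# Pack the kit tray

## Task

Pack the grey kit tray: the round screw-top pot left standing in it has to move over so that the flat carton of paper strips and the oblong glue bottle fit in beside it. At the end all three stand upright in the tray, each flat on its floor, and the other things on the table are left where they were.

Things in the scene. Friction and masses are not known exactly. Their poses are not given: they have to be found in the camera images.
- tray: Open kit tray of grey board, fixed to the table. Outside 116 mm (its x) by 155 mm (its y), 50 mm high; walls and floor 4 mm, so inside it is 108 x 147 mm and 46 mm deep. Origin: centre of its underside, on the table; z up. The carton only fits with its 140 mm along the tray's y; pot and bottle then share the remaining strip, side by side along y, the bottle with its 76 mm along y.
- tray_in (a point): Centre of the tray's inner floor, 4 mm above the table, axes as the tray's.
- pot: White round pot with a grey screw lid, starting upright somewhere in the tray. Body 62 mm across and 72 mm tall (edge sloping in above 64 mm); lid 48 mm across, from 74 to 102 mm above the pot's underside: take it by the lid, which stands clear of the tray's rim. 0.17 to 0.34 kg. Origin: centre of its underside, z up.
- bottle: White oblong glue bottle with a round grey cap, starting upright on the table at one side of the tray. Body 58 mm (its x) by 76 mm (its y), shoulder top at 78 mm; round cap 34 mm across, from 81 to 115 mm above the underside, on the centre line: take it by the cap. 0.22 to 0.45 kg. Origin: centre of its underside, z up.
- carton: Closed brown carton, starting upright on the table at the other side of the tray. 40 mm thick (its x), 140 mm long (its y), 112 mm tall; grip it across its thickness near the top. 0.15 to 0.31 kg. Origin: centre of its underside, z up.
- strip_box: Bystander: small open grey box of blue strips, 75 x 95 mm, 34 mm high, beyond the tray. Origin: centre of its underside.
- tape: Bystander: roll of masking tape lying flat, 100 mm across, 24 mm high. Origin: centre of its underside.
- glue_pen: Bystander: yellow glue pen with red ends, lying, 140 mm long, 26 mm thick. Origin: near its middle, on the table.
- cutter: Bystander: green snap-off cutter lying flat, 150 mm long, 16 mm high, between the robot and the tray. Origin: centre of its underside.
- marker: Bystander: yellow folded table marker, 78 x 70 mm, 110 mm high, at the back. Origin: centre of its underside.
Mind the look-alikes: they are no part of the job. What is shaped like the pot but green is not meant.

How it is judged:
By the outcome, as a careful person would: the job done as asked, in the order asked, and still so for the second after the job is handed in, with the robot touching nothing.
It also fails if it takes over 66 s, if anything falls off the work surface, if the arm or the gripper's body presses on something with over 40 N, if the wrist force passes 120 N, or if a joint passes its speed limit or range.

## Robot

A 6-joint arm with a two-finger parallel gripper is mounted at the origin on the work surface. World frame = base frame: x ahead of the robot, y to its left, z up, the work surface at z = 0. Lengths are in m, angles in rad, forces in N, time in s.
With the tool pointing down it reaches from about 0.375 to 0.925 m from the base axis. Payload 5.7 kg.
Tool frame: the origin (TCP) lies between the finger pads; the fingertips stand 14 mm ahead of it and the grasp point (between the pads) lies 5 mm behind it; z points along the fingers, y is the line along which they close (so a half turn about z gives the same grasp; the last joint's range is limited). The gripper opens to 85 mm and grips with 20 to 120 N. Pads are 22 mm wide; open, the fingers measure 114 mm over their backs; the gripper's body (76 mm by 85 mm) begins 54 mm behind the grasp point. The pads swing forward as they close: fully open they stand 13 mm farther back than shut.
Start: joints at [-1.402, 0.359, 1.51, -0, 1.272, -0.115], TCP at [0.168, -0.576, 0.245] pointing down, gripper open.
Joint ranges: [-2.97, 2.97], [-1.01, 2.36], [0.21, 2.38], [-0.96, 4.11], [0.2, 2.71], [-2.98, 2.98]. Speed limits (rad/s): [2.39, 2.39, 3.14, 3.14, 3.14, 3.14].

## Interface

Orientations are given as a 3x3 rotation matrix whose columns are the frame's x, y, z axes.
In Python, from station import telemetry, snapshot, camera_model, finish_job gives the robot as it stands. The module is installed in compiled form; this text tells all that it offers.
- The arm moves only by the tool jog_arm, never from a script. Its argument "moves" is a list of rows, each a list of 7 numbers: the shift along the tool's x, y, z in cm, then the turn, a rotation vector about the tool's x, y, z in units of 10 degrees (1.0 is 10 degrees), then the closure, from 0 (fully open) to 1 (shut). In form: [[dx, dy, dz, ax, ay, az, fingers], ...]. A call has 1 to 5 rows; each row is the pose to reach, as a shift and turn from the pose commanded when the call began, along the tool's axes at that moment; what a row does not reach only later rows make up. A row lasts 1/8 s, in which the tool goes at most 62.5 mm and 10.7 degrees, less where a joint would pass 70% of its speed; a pose out of reach is approached as far as the arm can. A call with a gripper value outside its range is refused whole. The fingers move at their own pace and stop on an object; "squeeze" is the grip in N (left out, the last holds). Time passes only in rows, so rows that repeat a pose let the fingers close. It gives the time, the measured TCP pose, the force, the opening and the grip force at its end, in the units of the state.
- telemetry.get_state(): the state, without advancing time (a new reading comes with each control period).
- snapshot(name): name is "scene" or "top" or "wrist"; returns the picture (384x512x3 uint8, red, green, blue); there is no depth.
- camera_model(name): a dict with "vfov" (degrees; the focal length in pixels is half the picture's height over the tangent of half this angle, whatever the lens; pixels are square), "cx", "cy" (the principal point, pixels), "k1" (the pictures are not rectified: a ray, as slopes to the right and down, at radius r is drawn at 1 + k1 r^2 times it, then the intrinsics apply), "R" (3x3) and "t" (3): a world point X has camera coordinates R X + t. Camera axes: x right, y down, z forward; pixel columns grow to the right and rows downward; lengths in m; the calibration is good to about 2 mm. A picture is of the moment at which its call begins: read the wrist's pose just before it. camera_model takes no time and is no camera call; for the wrist camera it gives the pose at the moment of the call.
- finish_job(): hands the job in; it is judged then, once.
The state is a dict: "time": time; "qpos": joint angles; "qvel": joint speeds; "effort": joint torques, N m; "tcp_pos": TCP position; "orientation": TCP orientation; "ft_force": force on the tool from outside, world axes, zero at the start; "torque": the same for the moment, N m; "width": finger opening in m; "grasp_force": force on a finger pad.
Only numpy, scipy, OpenCV 4.12 (cv2) and the standard library are available. Lean on these libraries where they do the work, as an engineer would, in place of code of your own. Each camera call takes 0.05 s, during which the arm holds its last target. There are 200 camera calls.

## Working session

There is one attempt and no reset: what is moved stays moved. The work goes in short steps, Python scripts to look and compute and a tool call to move; the robot and the scene stay as the last step left them, time stands still between calls to the robot, and variables do not carry over. Pictures are saved under pics/ and viewed, at most 10 in all, crops included, and the job is handed in when it is done.

Besides the shell and the picture viewer there is one more tool, called after ">>>" in YAML: its name, and indented under it one key for each argument. jog_arm: Moves the arm, as the interface text tells. Its arguments: {"type":"object","properties":{"moves":{"type":"array","items":{"type":"array","items":{"type":"number"}}},"squeeze":{"type":"number"}},"required":["moves"]}

```bash
mkdir -p pics
python3 - <<'E'
from station import *
import cv2,numpy as np
s=telemetry.get_state();print(s['time'],s['tcp_pos'],np.round(s['orientation'],3).tolist(),s['width'])
for n in ("scene","top"):
    im=snapshot(n);cv2.imwrite(f"pics/{n}0.png",im[:,:,::-1])
    cv2.imwrite(f"pics/{n}0b.png",cv2.resize(im[:,:,::-1],(800,600),interpolation=cv2.INTER_CUBIC))
    m=camera_model(n);print(n,{k:np.round(v,3).tolist() for k,v in m.items()})
E
```

```text
0.0 [ 0.16787851 -0.57533023  0.24442456] [[0.96, 0.28, -0.0], [0.28, -0.96, 0.002], [0.0, -0.002, -1.0]] 0.08554613795528133
scene {'vfov': 46.394, 'cx': 251.503, 'cy': 181.674, 'k1': -0.162, 'R': [[0.44, 0.898, 0.011], [0.695, -0.333, -0.637], [-0.568, 0.288, -0.771]], 't': [-0.272, -0.375, 1.469]}
top {'vfov': 56.686, 'cx': 249.426, 'cy': 190.698, 'k1': -0.04, 'R': [[-0.138, -0.99, 0.001], [-0.97, 0.135, -0.2], [0.198, -0.028, -0.98]], 't': [0.08, 0.603, 0.829]}
```

View pics/scene0b.png

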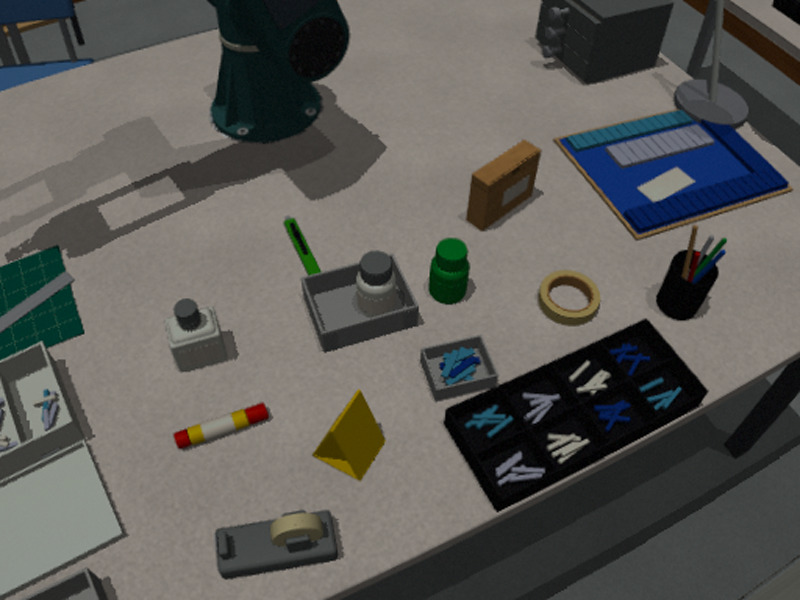

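View pics/top0b.png

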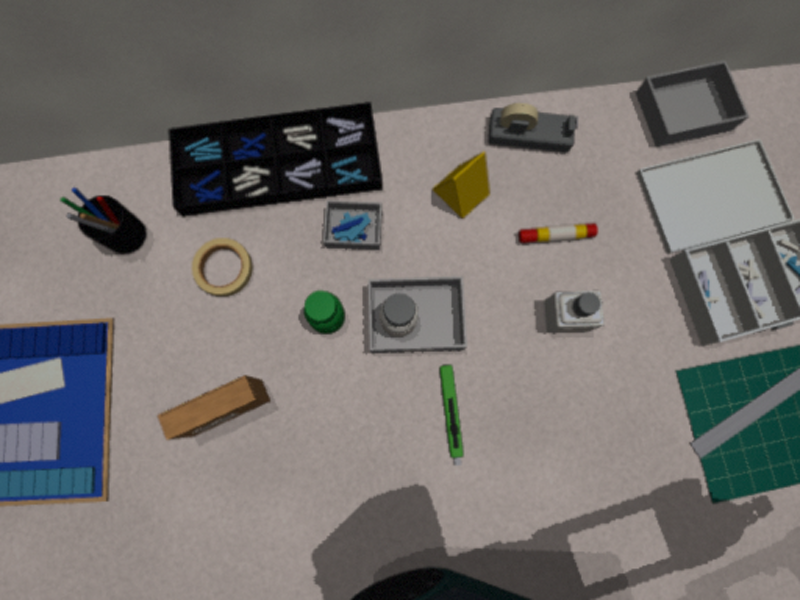

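```bash
cat > h.py <<'E'
import cv2,numpy as np
from station import camera_model
def K(m,h=384):
    f=h/2/np.tan(np.radians(m['vfov'])/2);return np.array([[f,0,m['cx']],[0,f,m['cy']],[0,0,1.]]),np.array([m['k1'],0,0,0,0.])
def ray(m,uv):
    k,d=K(m);R=np.array(m['R']);t=np.array(m['t'])
    # the model distorts by 1+k1 r^2 = OpenCV k1
    p=cv2.undistortPoints(np.array([[uv]],float),k,d)[0,0]
    v=R.T@np.array([p[0],p[1],1]);return -R.T@t,v/np.linalg.norm(v)
def atz(m,uv,z):
    o,v=ray(m,uv);return o+v*(z-o[2])/v[2]
def tri(*obs):
    A=np.zeros((3,3));b=np.zeros(3);L=[ray(m,uv) for m,uv in obs]
    for o,v in L:
        P=np.eye(3)-np.outer(v,v);A+=P;b+=P@o
    X=np.linalg.solve(A,b);return X,max(np.linalg.norm((np.eye(3)-np.outer(v,v))@(X-o)) for o,v in L)
def proj(m,X):
    k,d=K(m);r,_=cv2.Rodrigues(np.array(m['R']));return cv2.projectPoints(np.array(X,float).reshape(-1,1,3),r,np.array(m['t']),k,d)[0].reshape(-1,2)
def montage(im,offs,s=5,w=80,h=60):
    T=[]
    for x,y in offs:
        c=cv2.resize(im[y:y+h,x:x+w],None,fx=s,fy=s,interpolation=cv2.INTER_CUBIC)
        for i in range(0,w,10):
            cv2.line(c,(i*s,0),(i*s,6),(0,0,255),1);cv2.putText(c,str(x+i),(i*s,16),0,.33,(0,0,255),1)
        for i in range(0,h,10):
            cv2.line(c,(0,i*s),(6,i*s),(0,0,255),1);cv2.putText(c,str(y+i),(8,i*s+4),0,.33,(0,0,255),1)
        T.append(c)
    return np.vstack([np.hstack(T[:2]),np.hstack(T[2:])])
E
python3 - <<'E'
import cv2;from h import *
cv2.imwrite('pics/mt.png',montage(cv2.imread('pics/top0.png'),[(228,172),(330,170),(98,232),(180,165)]))
cv2.imwrite('pics/ms.png',montage(cv2.imread('pics/scene0.png'),[(190,155),(90,180),(285,88),(245,145)]))
E
```

```text
(no output)
```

View pics/mt.png

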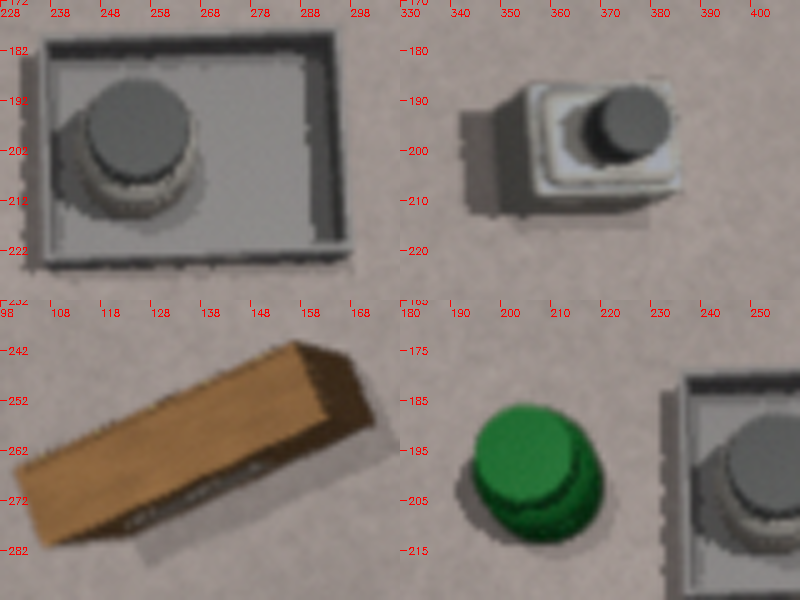

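View pics/ms.png

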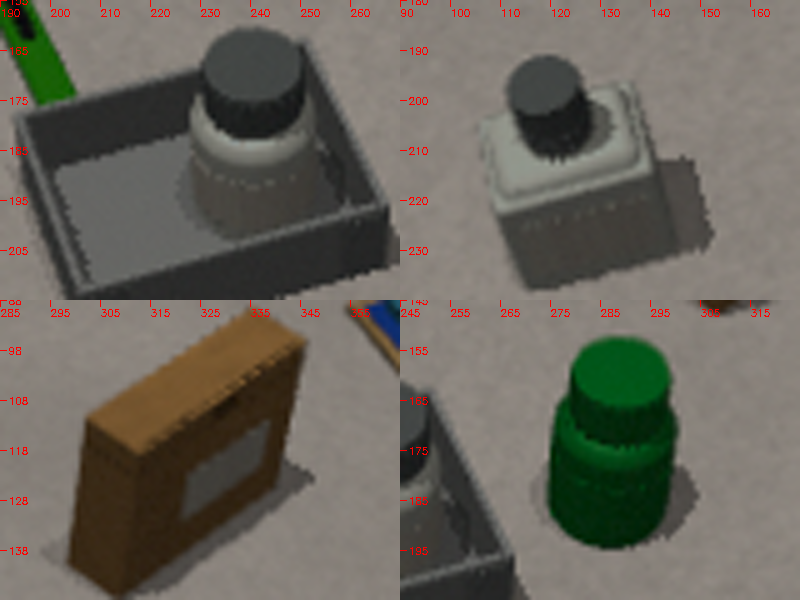

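Pot candidates: white body/grey lid inside the tray (top 255,198; scene 240,168), and a green one on the table (top 205,195; scene 288,160). The white one in the tray matches; the crop confirms it. Bottle cap at top (377,194)/scene (119,197); carton top corners (101,266) (157,240) (164,254) (107,281).

Run:
```python
from h import *
T,S=camera_model('top'),camera_model('scene')
P={'pot':((255.6,198),(240.6,168.2)),'cap':((377,194),(119.4,196.8)),
'trTL':((237.2,180.4),(267.6,196)),'trTR':((295.2,178.4),(205,213.6)),'trBR':((298.2,221.2),(193,179)),'trBL':((237.2,223.6),(251,163.6)),
'c1':((101,265.6),(346.4,96.4)),'c2':((157.4,240.4),(312.6,119)),'c3':((163.6,254.4),(302.6,111.6)),'c4':((107.4,281.2),(336,89))}
for n,(a,b) in P.items():
    X,e=tri((T,a),(S,b));print(n,np.round(X*1e3,1),round(e*1e3,1))
def fit(names,z,L,W):
    X=np.array([(atz(T,P[n][0],z)+atz(S,P[n][1],z))[:2]/2 for n in names]);
    for n in names: print(n,np.round(1e3*atz(T,P[n][0],z),1),np.round(1e3*atz(S,P[n][1],z),1))
    M=np.array([[-W/2,L/2],[-W/2,-L/2],[W/2,-L/2],[W/2,L/2]]);
    c=X.mean(0);H=M.T@(X-c);a=np.arctan2(H[0,1]-H[1,0],H[0,0]+H[1,1])
    R=np.array([[np.cos(a),-np.sin(a)],[np.sin(a),np.cos(a)]])
    print('fit c',c*1e3,'yaw',np.degrees(a),'res',np.round(1e3*(X-c-M@R.T),1).tolist())
fit(['trBR','trBL','trTL','trTR'],.05,.155,.116)
fit(['c4','c3','c2','c1'],.112,-.14,.040)
B=[atz(T,u,.068)[:2]*1e3 for u in [(356.6,186.6),(384.4,186.4),(386.4,207.6),(358,208.6)]];print('bottle',np.round(B,1).tolist(),np.mean(B,0))
print(atz(T,P['pot'][0],.106),atz(S,P['pot'][1],.106),atz(T,P['cap'][0],.115),atz(S,P['cap'][1],.115))
```

```text
pot [580.7 -13.1 102. ] 1.7
cap [ 548.7 -297.4  113.2] 1.9
trTL [643.5  26.4  45.5] 3.6
trTR [ 627.  -125.3   44.3] 0.1
trBR [ 517.4 -113.5   45.9] 1.0
trBL [532.7  38.8  45. ] 1.3
c1 [472.7 359.8 108.3] 2.2
c2 [512.4 225.8 108.5] 2.0
c3 [478.8 214.3 111.2] 2.6
c4 [436.4 347.3 111.5] 3.3
trBR [ 516.6 -113.8   50. ] [ 521.2 -113.5   50. ]
trBL [531.6  37.4  50. ] [537.2  38.   50. ]
trTL [640.9  23.   50. ] [647.7  28.1  50. ]
trTR [ 625.8 -124.2   50. ] [ 630.9 -126.6   50. ]
fit c [581.48562313 -43.9410499 ] yaw 174.39402667202293 res [[-112.7, 13.1], [-112.4, 10.2], [113.0, -13.3], [112.1, -10.0]]
c4 [435.1 343.8 112. ] [437.1 350.6 112. ]
c3 [477.7 211.7 112. ] [479.9 216.5 112. ]
c2 [511.2 223.  112. ] [515.9 225.5 112. ]
c1 [471.7 356.1 112. ] [476.2 359.2 112. ]
fit c [475.60520955 285.81187646] yaw -162.71918304971786 res [[-37.8, -11.4], [-36.7, -10.8], [36.3, 11.2], [38.2, 11.0]]
bottle [[580.1, -270.0], [571.0, -339.6], [517.7, -333.1], [525.1, -262.5]] [ 548.4639976  -301.31267874]
[ 0.57935104 -0.01452835  0.106     ] [ 0.58456508 -0.01304549  0.106     ] [ 0.54785437 -0.29860691  0.115     ] [ 0.55147629 -0.29571007  0.115     ]
```

>>> jog_arm:
  moves:
    - [4.7,-3.5,-0.6,0,0,0,0]
    - [9.4,-7,-1.2,0,0,0,0]
    - [14.1,-10.5,-1.8,0,0,0,0]
    - [18.8,-14,-2.4,0,0,0,0]
    - [23.5,-17.5,-3,0,0,0,0]

```text
time: 0.72
tcp_pos: [0.3453, -0.3404, 0.2753]
orientation: [[0.96, 0.28, -0.0], [0.28, -0.96, 0.0], [0.0, -0.0, -1.0]]
ft_force: [0.3, -0.6, 0.6]
width: 0.0852
grasp_force: 0.0
```

>>> jog_arm:
  moves:
    - [4.7,-3.5,-0.6,0,0,0,0]
    - [9.4,-7,-1.2,0,0,0,0]
    - [14.1,-10.5,-1.8,0,0,0,0]
    - [18.8,-14,-2.4,0,0,0,0]
    - [23.5,-17.5,-3,0,0,0,0]

```text
time: 1.35
tcp_pos: [0.5219, -0.1066, 0.3053]
orientation: [[0.96, 0.28, -0.0], [0.28, -0.96, -0.0], [-0.0, -0.0, -1.0]]
ft_force: [0.9, -1.1, 0.6]
width: 0.0853
grasp_force: 0.0
```

>>> jog_arm:
  moves:
    - [2,-1.5,-0.4,0,0,-1,0]
    - [4,-3,-0.8,0,0,-2,0]
    - [6,-4.5,-1.2,0,0,-3,0]
    - [7.8,-5.8,-1.5,0,0,-4,0]
    - [7.8,-5.8,-1.5,0,0,-5,0]

```text
time: 1.98
tcp_pos: [0.5805, -0.0295, 0.32]
orientation: [[0.396, 0.918, -0.0], [0.918, -0.396, 0.001], [0.001, -0.0, -1.0]]
ft_force: [-0.0, 0.4, 0.1]
width: 0.0854
grasp_force: 0.0
```

>>> jog_arm:
  moves:
    - [0,0,0,0,0,-1,0]
    - [0,0,0,0,0,-1.8,0]
    - [0,0,0,0,0,-1.8,0]

```text
time: 2.35
tcp_pos: [0.5795, -0.0308, 0.3199]
orientation: [[0.101, 0.995, -0.001], [0.995, -0.101, 0.0], [0.0, -0.001, -1.0]]
ft_force: [-0.1, 0.8, 0.4]
width: 0.0852
grasp_force: 0.0
```

Run:
```python
from h import *;from station import *;import pickle
s=telemetry.get_state();m=camera_model('wrist');im=snapshot('wrist')
print(s['time'],s['tcp_pos'],np.round(s['orientation'],3).tolist())
pickle.dump(m,open('w1.pkl','wb'))
o=-np.array(m['R']).T@m['t'];print('cam',o,'axis',m['R'][2],m['vfov'])
cv2.imwrite('pics/w1.png',cv2.resize(im[:,:,::-1],(800,600),interpolation=cv2.INTER_CUBIC))
```

```text
2.35 [ 0.57953377 -0.03081801  0.31987409] [[0.101, 0.995, -0.001], [0.995, -0.101, 0.0], [0.0, -0.001, -1.0]]
cam [0.58759608 0.0478432  0.44795281] axis [-0.03182573 -0.30851236 -0.95068778] 64.93092468351517
```

View pics/w1.png

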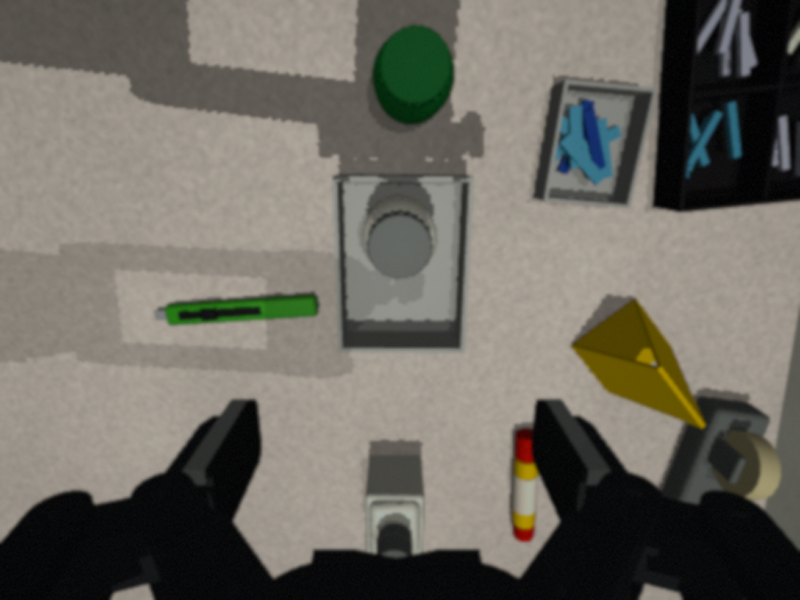

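The wrist view shows the tray rim corners at (335,178), (469,177), (463,348), (343,348) and the pot lid centre at (400,244), in the 800-px picture.

Run:
```python
from h import *;import pickle
T,S=camera_model('top'),camera_model('scene');W=pickle.load(open('w1.pkl','rb'));k=1/1.5625
q=lambda x,y:(x*k-.18,y*k-.18)
P={'pot':((255.6,198),(240.6,168.2),q(400,244)),
'TL':((237.2,180.4),(267.6,196),q(469,177)),'TR':((295.2,178.4),(205,213.6),q(463,348)),'BR':((298.2,221.2),(193,179),q(343,348)),'BL':((237.2,223.6),(251,163.6),q(335,178))}
for n,(a,b,c) in P.items():
    z=.106 if n=='pot' else .05
    print(n,*[np.round(1e3*atz(m,u,z)[:2],1) for m,u in((T,a),(S,b),(W,c))],np.round(tri((T,a),(S,b),(W,c))[0]*1e3,1))
for i,m in enumerate((T,S,W)):
    X=np.array([atz(m,P[n][i],.05)[:2] for n in('BR','BL','TL','TR')])*1e3;c=X.mean(0)
    y=(X[1]-X[0]+X[2]-X[3])/2;x=(X[3]-X[0]+X[2]-X[1])/2
    yw=np.degrees([-np.arctan2(y[0],y[1]),np.arctan2(x[1],x[0])])
    a=np.radians(-5.9);R=np.array([[np.cos(a),-np.sin(a)],[np.sin(a),np.cos(a)]])
    print(c,yw,np.linalg.norm(x),np.linalg.norm(y),'pot in tray',R.T@(atz(m,P['pot'][i],.106)[:2]*1e3-c))
```

```text
pot [579.4 -14.5] [584.6 -13. ] [584.2 -12.5] [582.2 -13.3 102.8]
TL [640.9  23. ] [647.7  28.1] [644.9  26.4] [644.3  26.2  46.4]
TR [ 625.8 -124.2] [ 630.9 -126.6] [ 631.3 -123.1] [ 629.  -125.2   45.9]
BR [ 516.6 -113.8] [ 521.2 -113.5] [ 522.6 -112. ] [ 519.2 -113.6   46.5]
BL [531.6  37.4] [537.2  38. ] [536.4  36.6] [534.1  37.8  46.1]
[578.73674925 -44.39395248] [-5.7596265  -6.48966988] 109.94834730631631 150.02214133722546 pot in tray [-2.45892713 29.77054297]
[584.23449701 -43.48814732] [-6.11663481 -5.95532741] 110.68557385164877 153.917275849565 pot in tray [-2.80044952 30.31537673]
[583.80024611 -43.01053383] [-5.25760371 -5.62821174] 109.13530402156705 149.6493941944926 pot in tray [-2.71160624 30.3584693 ]
```

>>> jog_arm:
  moves:
    - [1.8,0.3,5,0,0,0,0]
    - [1.8,0.3,10,0,0,0,0]
    - [1.8,0.3,15,0,0,0,0]
    - [1.8,0.3,20,0,0,0,0]
    - [1.8,0.3,22.6,0,0,0,0]

```text
time: 3.02
tcp_pos: [0.5828, -0.013, 0.0914]
orientation: [[0.103, 0.995, -0.004], [0.995, -0.103, 0.001], [0.0, -0.004, -1.0]]
ft_force: [-0.1, -0.8, -0.6]
width: 0.0854
grasp_force: 0.0
```

>>> jog_arm:
  moves:
    - [0,0,0,0,0,0,0]
    - [0,0,0,0,0,0,1]
    - [0,0,0,0,0,0,1]
    - [0,0,0,0,0,0,1]
    - [0,0,0,0,0,0,1]
  squeeze: 45

```text
time: 3.65
tcp_pos: [0.5857, -0.0134, 0.0962]
orientation: [[0.1, 0.995, 0.003], [0.995, -0.1, -0.0], [-0.0, 0.003, -1.0]]
ft_force: [-1.4, 0.6, 6.3]
width: 0.0466
grasp_force: 45.4
```

>>> jog_arm:
  moves:
    - [0,0,0,0,0,0,1]
    - [0,0,0,0,0,0,1]
    - [0,0,-0.5,0,0,0,1]
    - [0,0,-1,0,0,0,1]
    - [0,0,-1,0,0,0,1]

```text
time: 4.28
tcp_pos: [0.585, -0.0133, 0.105]
orientation: [[0.1, 0.995, 0.001], [0.995, -0.1, -0.0], [0.0, 0.001, -1.0]]
ft_force: [-0.1, -0.5, -1.5]
width: 0.0469
grasp_force: 46.3
```

>>> jog_arm:
  moves:
    - [0.5,1,0,0,0,0,1]
    - [1,2,0,0,0,0,1]
    - [1.05,2.35,0,0,0,0,1]
    - [1.05,2.35,0.5,0,0,0,1]
    - [1.05,2.35,0.9,0,0,0,1]

```text
time: 4.9
tcp_pos: [0.6087, -0.0051, 0.096]
orientation: [[0.1, 0.995, -0.001], [0.995, -0.1, 0.0], [0.0, -0.001, -1.0]]
ft_force: [-8.6, 0.7, 34.4]
width: 0.0465
grasp_force: 49.9
```

>>> jog_arm:
  moves:
    - [0,0,0.1,0,0,0,1]
    - [0,0,0.1,0,0,0,1]
    - [0,0,0.1,0,0,0,0.3]
    - [0,0,0.1,0,0,0,0]
    - [0,0,0.1,0,0,0,0]

```text
time: 5.52
tcp_pos: [0.6088, -0.0052, 0.0939]
orientation: [[0.1, 0.995, -0.001], [0.995, -0.1, 0.0], [0.0, -0.001, -1.0]]
ft_force: [-1.1, -0.3, 0.7]
width: 0.0852
grasp_force: 0.0
```

>>> jog_arm:
  moves:
    - [0,0,0,0,0,0,0]
    - [0,0,-5,0,0,0,0]
    - [0,0,-10,0,0,0,0]
    - [0,0,-15,0,0,0,0]
    - [0,0,-15,0,0,0,0]

```text
time: 6.15
tcp_pos: [0.6121, -0.0055, 0.2491]
orientation: [[0.1, 0.995, 0.009], [0.995, -0.1, -0.001], [-0.0, 0.009, -1.0]]
ft_force: [0.6, -0.7, -0.7]
width: 0.0858
grasp_force: 0.0
```

Run:
```python
from h import *;from station import *;import pickle
s=telemetry.get_state();m=camera_model('wrist');im=snapshot('wrist')
print(s['time'],s['tcp_pos'],np.round(s['orientation'],3).tolist())
pickle.dump(m,open('w2.pkl','wb'))
cv2.imwrite('pics/w2.png',cv2.resize(im[60:324,120:392,::-1],(618,600),interpolation=cv2.INTER_CUBIC))
```

```text
6.15 [ 0.6120883  -0.00546371  0.24908365] [[0.1, 0.995, 0.009], [0.995, -0.1, -0.001], [-0.0, 0.009, -1.0]]
```

View pics/w2.png

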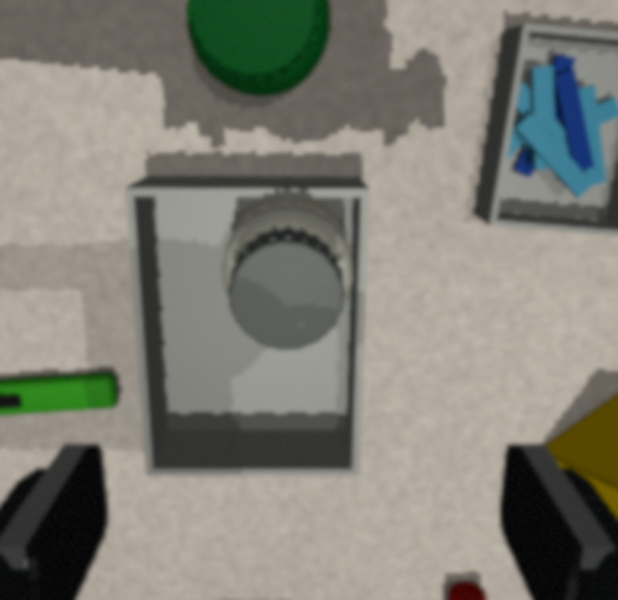

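The pot stands by the right wall: lid centre at crop (287,292), rim corners (128,187), (367,186), (354,471), (148,471).

Run:
```python
from h import *;import pickle
W=pickle.load(open('w2.pkl','rb'));k=272/618
q=lambda x,y:(120+x*k-.3,60+y*k-.3)
X=np.array([atz(W,q(*p),.05)[:2]*1e3 for p in((148,471),(128,187),(367,186),(354,471))]);c=X.mean(0);print(X,c)
y=(X[1]-X[0]+X[2]-X[3])/2;x=(X[3]-X[0]+X[2]-X[1])/2
print(np.degrees([-np.arctan2(y[0],y[1]),np.arctan2(x[1],x[0])]),np.linalg.norm(x),np.linalg.norm(y))
p=atz(W,q(287,292),.106)[:2]*1e3
a=np.radians(-5.85);R=np.array([[np.cos(a),-np.sin(a)],[np.sin(a),np.cos(a)]]);print(p,R.T@(p-c))
```

```text
[[ 518.72306587 -112.44299462]
 [ 535.27727582   38.85770844]
 [ 647.59120666   27.84556287]
 [ 629.57005859 -124.29001634]] [582.79040173 -42.50743491]
[-6.50058915 -5.84861167] 112.16432068385 152.69989585741567
[606.78771838  -4.12205163] [19.95993272 40.63139109]
```

>>> jog_arm:
  moves:
    - [0,0,5,0,0,0,0]
    - [0,0,10,0,0,0,0]
    - [0,0,14.8,0,0,0,0]
    - [0,0,14.8,0,0,0,0]
    - [0,0,14.8,0,0,0,1]

```text
time: 6.82
tcp_pos: [0.6093, -0.0052, 0.0968]
orientation: [[0.1, 0.995, -0.0], [0.995, -0.1, 0.0], [0.0, -0.0, -1.0]]
ft_force: [-0.5, 0.1, -0.3]
width: 0.0696
grasp_force: 0.0
```

>>> jog_arm:
  moves:
    - [0,0,0,0,0,0,1]
    - [0,0,0,0,0,0,1]
    - [0,0,0,0,0,0,1]
    - [0,0,0,0,0,0,1]
    - [0,0,-0.3,0,0,0,1]

```text
time: 7.45
tcp_pos: [0.6096, -0.0052, 0.1005]
orientation: [[0.1, 0.995, 0.002], [0.995, -0.1, -0.0], [0.0, 0.002, -1.0]]
ft_force: [-0.0, -0.9, -1.2]
width: 0.0467
grasp_force: 46.1
```

>>> jog_arm:
  moves:
    - [0,0,0,0,0,0,1]
    - [0,0.2,0,0,0,0,1]
    - [0,0.2,0,0,0,0,1]
    - [0,0.2,0.25,0,0,0,1]
    - [0,0.2,0.25,0,0,0,1]

```text
time: 8.07
tcp_pos: [0.6112, -0.0053, 0.0986]
orientation: [[0.1, 0.995, 0.001], [0.995, -0.1, -0.0], [0.0, 0.001, -1.0]]
ft_force: [-5.0, 0.9, 14.1]
width: 0.0464
grasp_force: 47.8
```

>>> jog_arm:
  moves:
    - [0,0,0,0,0,0,0.3]
    - [0,0,0,0,0,0,0]
    - [0,0,0,0,0,0,0]
    - [0,0,-4,0,0,0,0]
    - [0,0,-10,0,0,0,0]

```text
time: 8.7
tcp_pos: [0.6094, -0.0052, 0.1956]
orientation: [[0.1, 0.995, -0.005], [0.995, -0.1, 0.001], [0.0, -0.005, -1.0]]
ft_force: [0.7, 0.3, 0.2]
width: 0.0852
grasp_force: 0.0
```

>>> jog_arm:
  moves:
    - [2.5,-1.5,-3,0,0,0,0]
    - [6.5,-3.8,-6,0,0,0,0]
    - [11.5,-6.8,-9,0,0,0,0]
    - [16.5,-9.7,-12,0,0,0,0]
    - [21.5,-12.6,-12.4,0,0,0,0]

```text
time: 9.32
tcp_pos: [0.5079, 0.2221, 0.323]
orientation: [[0.101, 0.995, 0.004], [0.995, -0.101, 0.001], [0.002, 0.004, -1.0]]
ft_force: [0.8, 1.3, -1.2]
width: 0.0854
grasp_force: 0.0
```

>>> jog_arm:
  moves:
    - [4,-2.4,0,0,0,-0.8,0]
    - [6.1,-3.6,0,0,0,-1.6,0]
    - [6.1,-3.6,0,0,0,-2.3,0]
    - [6.1,-3.6,0,0,0,-2.3,0]

```text
time: 9.82
tcp_pos: [0.4775, 0.2851, 0.3205]
orientation: [[-0.296, 0.955, -0.0], [0.955, 0.296, -0.0], [-0.0, -0.0, -1.0]]
ft_force: [0.1, -0.1, -0.1]
width: 0.0853
grasp_force: 0.0
```

Run:
```python
from h import *;from station import *;import pickle
s=telemetry.get_state();m=camera_model('wrist');im=snapshot('wrist')
print(s['time'],s['tcp_pos'],np.round(s['orientation'],3).tolist())
pickle.dump(m,open('w3.pkl','wb'))
cv2.imwrite('pics/w3.png',cv2.resize(im[60:324,120:392,::-1],(618,600),interpolation=cv2.INTER_CUBIC))
```

```text
9.825 [0.47745528 0.28514103 0.32052789] [[-0.296, 0.955, -0.0], [0.955, 0.296, -0.0], [-0.0, -0.0, -1.0]]
```

View pics/w3.png

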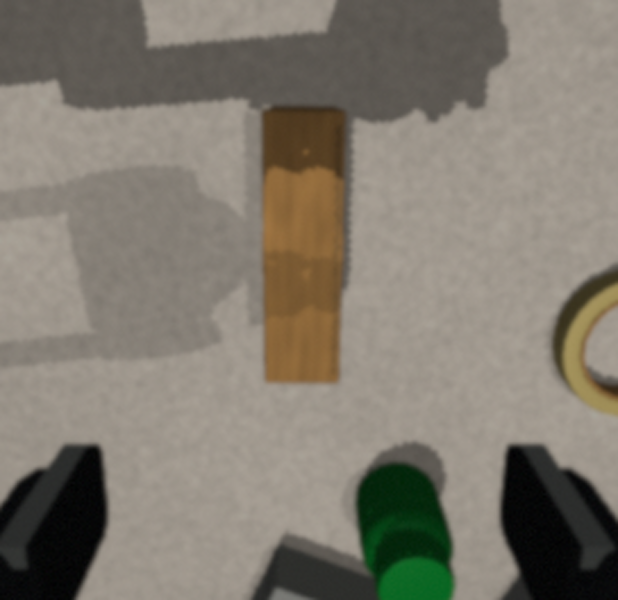

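The wrist camera shows the carton's top corners at crop (263,107), (345,108), (339,381), (266,381), aligned with the fingers.

Run:
```python
from h import *;import pickle
W=pickle.load(open('w3.pkl','rb'));T,S=camera_model('top'),camera_model('scene');k=272/618
q=lambda x,y:(120+x*k-.3,60+y*k-.3)
C=((266,381),(263,107),(345,108),(339,381))
X=np.array([atz(W,q(*p),.112)[:2]*1e3 for p in C]);c=X.mean(0);print(np.round(X,1).tolist(),c)
y=(X[1]-X[0]+X[2]-X[3])/2;x=(X[3]-X[0]+X[2]-X[1])/2
print(np.degrees([-np.arctan2(y[0],y[1]),np.arctan2(x[1],x[0])]),np.linalg.norm(x),np.linalg.norm(y))
for p,s in zip(C,((302.6,111.6),(336,89),(346.4,96.4),(312.6,119))): print(tri((W,q(*p)),(S,s)))
R=np.array([[-.296,.955],[.955,.296]]);print('tool shift mm',R.T@(c-np.array([477.5,285.1])))
```

```text
[[478.1, 214.7], [437.7, 348.5], [474.6, 359.5], [515.3, 226.2]] [476.42537988 287.2213472 ]
[16.89944267 16.88199148] 38.719893750930744 139.5285454138712
(array([0.47897718, 0.21575116, 0.1122087 ]), np.float64(0.0012476340553662115))
(array([0.43814548, 0.34896812, 0.11353157]), np.float64(0.000579810620958029))
(array([0.47495644, 0.35978331, 0.11092314]), np.float64(0.00042858330298369034))
(array([0.51537474, 0.22596105, 0.11140215]), np.float64(3.5934743000586205e-05))
tool shift mm [ 2.34397413 -0.39834345]
```

>>> jog_arm:
  moves:
    - [-0.8,0,5,0,0,0,0]
    - [-0.8,0,11,0,0,0,0]
    - [-0.8,0,17,0,0,0,0]
    - [-0.8,0,21,0,0,0,0]
    - [-0.8,0,22.6,0,0,0,0]
  squeeze: 60

```text
time: 10.5
tcp_pos: [0.4789, 0.2761, 0.0924]
orientation: [[-0.294, 0.956, -0.004], [0.956, 0.294, -0.002], [-0.0, -0.004, -1.0]]
ft_force: [-0.2, -1.3, 0.0]
width: 0.0855
grasp_force: 0.0
```

>>> jog_arm:
  moves:
    - [0,0,0,0,0,0,0]
    - [0,0,0,0,0,0,1]
    - [0,0,0,0,0,0,1]
    - [0,0,0,0,0,0,1]
    - [0,0,0,0,0,0,1]

```text
time: 11.12
tcp_pos: [0.4807, 0.2775, 0.0964]
orientation: [[-0.296, 0.955, 0.002], [0.955, 0.296, 0.001], [0.0, 0.002, -1.0]]
ft_force: [-2.3, -0.9, 7.9]
width: 0.0392
grasp_force: 60.2
```

>>> jog_arm:
  moves:
    - [0,0,0,0,0,0,1]
    - [0,0,0,0,0,0,1]
    - [0,0,-1,0,0,0,1]
    - [0,0,-3,0,0,0,1]
    - [0,0,-6,0,0,0,1]

```text
time: 11.75
tcp_pos: [0.4794, 0.2769, 0.1552]
orientation: [[-0.297, 0.955, -0.002], [0.955, 0.297, -0.001], [-0.0, -0.002, -1.0]]
ft_force: [-0.1, -0.1, -1.9]
width: 0.0392
grasp_force: 60.7
```

>>> jog_arm:
  moves:
    - [0,0,-4,0,0,0,1]
    - [0,0,-8,0,0,0.5,1]
    - [0,0,-8.5,0,0,1.2,1]
    - [0,0,-8.5,0,0,2,1]
    - [0,0,-8.5,0,0,2.3,1]

```text
time: 12.38
tcp_pos: [0.4799, 0.2771, 0.2406]
orientation: [[0.103, 0.995, 0.001], [0.995, -0.103, 0.0], [0.0, 0.001, -1.0]]
ft_force: [0.9, -0.2, -1.7]
width: 0.0391
grasp_force: 60.8
```

>>> jog_arm:
  moves:
    - [-3,1,0,0,0,0,1]
    - [-8,2.6,0,0,0,0,1]
    - [-13,4.3,0,0,0,0,1]
    - [-18,5.9,0,0,0,0,1]
    - [-23,7.6,0,0,0,0,1]

```text
time: 13.0
tcp_pos: [0.5327, 0.0392, 0.2404]
orientation: [[0.1, 0.995, 0.001], [0.995, -0.1, 0.0], [0.0, 0.001, -1.0]]
ft_force: [0.7, -0.0, -1.8]
width: 0.0392
grasp_force: 60.8
```

>>> jog_arm:
  moves:
    - [-4,1.4,0,0,0,0,1]
    - [-7,2.3,2,0,0,0,1]
    - [-8.8,2.9,4,0,0,0,1]
    - [-8.8,2.9,7,0,0,0,1]
    - [-8.8,2.9,7,0,0,0,1]

```text
time: 13.62
tcp_pos: [0.5507, -0.0495, 0.1682]
orientation: [[0.101, 0.995, -0.005], [0.995, -0.101, 0.001], [0.001, -0.005, -1.0]]
ft_force: [-0.6, 1.0, -2.2]
width: 0.0393
grasp_force: 60.8
```

Run:
```python
from h import *;from station import *;import pickle
s=telemetry.get_state();m=camera_model('wrist');im=snapshot('wrist');t=snapshot('scene')
print(s['time'],s['tcp_pos'],np.round(s['orientation'],3).tolist())
pickle.dump(m,open('w4.pkl','wb'))
A=cv2.resize(im[50:290,140:340,::-1],(500,600),interpolation=cv2.INTER_CUBIC)
B=cv2.resize(t[105:225,180:280,::-1],(300,360),interpolation=cv2.INTER_CUBIC)
cv2.imwrite('pics/w4.png',np.hstack([A,np.vstack([B,np.zeros((240,300,3),np.uint8)])]))
```

```text
13.625 [ 0.55069059 -0.04954136  0.16821637] [[0.101, 0.995, -0.005], [0.995, -0.101, 0.001], [0.001, -0.005, -1.0]]
```

View pics/w4.png

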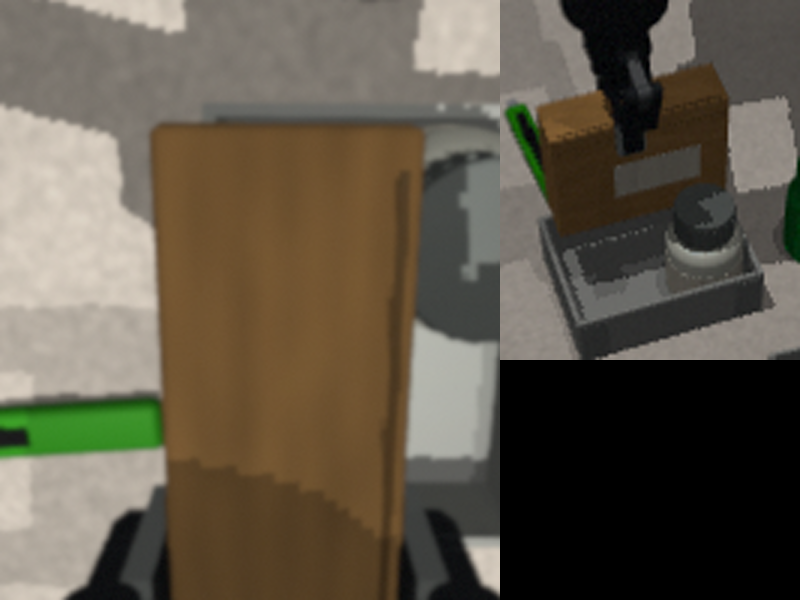

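The carton hangs over the near strip with its far top corners at wrist crop (152,127) and (424,127). The pot's lid is clear to its right.

Run:
```python
from h import *;import pickle
W=pickle.load(open('w4.pkl','rb'));k=.4
q=lambda x,y:(140+x*k-.3,50+y*k-.3)
a=np.radians(-5.85);R=np.array([[np.cos(a),-np.sin(a)],[np.sin(a),np.cos(a)]])
c0=np.array([583.3,-43])  # tray centre as the wrist camera sees it
for n,p,z in(('TL',(152,127),.1838),('TR',(424,127),.1838),('L low',(168,450),.1838),('R low',(404,450),.1838),('rimL',(205,105),.05)):
    X=atz(W,q(*p),z)[:2]*1e3;print(n,np.round(X,1),np.round(R.T@(X-c0),1))
```

```text
TL [540.1  30.9] [-50.5  69.1]
TR [578.5  27. ] [-11.9  69.1]
L low [534.9 -18.8] [-50.6  19.2]
R low [573.1 -22.6] [-12.3  19.3]
rimL [534.6  37.9] [-56.7  75.5]
```

>>> jog_arm:
  moves:
    - [0.05,-0.1,0,0,0,0,1]
    - [0.05,-0.1,2,0,0,0,1]
    - [0.05,-0.1,3.5,0,0,0,1]
    - [0.05,-0.1,4.7,0,0,0,1]
    - [0.05,-0.1,5.7,0,0,0,1]

```text
time: 14.35
tcp_pos: [0.552, -0.0491, 0.1122]
orientation: [[0.1, 0.995, 0.0], [0.995, -0.1, 0.0], [0.0, 0.0, -1.0]]
ft_force: [0.3, -0.4, -1.8]
width: 0.0395
grasp_force: 61.1
```

>>> jog_arm:
  moves:
    - [0,0,0.5,0,0,0,1]
    - [0,0,0.9,0,0,0,1]
    - [0,0,1.1,0,0,0,1]
    - [0,0,1.2,0,0,0,1]
    - [0,0,1.2,0,0,0,1]

```text
time: 14.98
tcp_pos: [0.5519, -0.0491, 0.1009]
orientation: [[0.1, 0.995, 0.0], [0.995, -0.1, 0.0], [0.0, 0.0, -1.0]]
ft_force: [0.0, -0.2, -2.8]
width: 0.0394
grasp_force: 61.1
```

>>> jog_arm:
  moves:
    - [0,0,0.1,0,0,0,1]
    - [0,0,0.1,0,0,0,1]
    - [0,0,0.1,0,0,0,0.3]
    - [0,0,0.1,0,0,0,0]
    - [0,0,0.1,0,0,0,0]

```text
time: 15.6
tcp_pos: [0.5519, -0.0492, 0.0997]
orientation: [[0.1, 0.995, -0.0], [0.995, -0.1, 0.0], [0.0, -0.0, -1.0]]
ft_force: [0.6, -0.8, 0.6]
width: 0.0855
grasp_force: 0.0
```

>>> jog_arm:
  moves:
    - [0,0,0,0,0,0,0]
    - [0,0,-3,0,0,0,0]
    - [0,0,-8,0,0,0,0]
    - [0,0,-14,0,0,0,0]
    - [0,0,-20,0,0,0,0]

```text
time: 16.23
tcp_pos: [0.5515, -0.0491, 0.3014]
orientation: [[0.1, 0.995, -0.0], [0.995, -0.1, 0.0], [0.0, -0.0, -1.0]]
ft_force: [0.8, -0.1, -0.2]
width: 0.0851
grasp_force: 0.0
```

Run:
```python
from h import *;from station import *;import pickle
s=telemetry.get_state();m=camera_model('wrist');im=snapshot('wrist');t=snapshot('scene')
print(s['time'],s['tcp_pos'],np.round(s['orientation'],3).tolist())
pickle.dump(m,open('w5.pkl','wb'))
A=cv2.resize(im[80:280,160:360,::-1],(500,500),interpolation=cv2.INTER_CUBIC)
B=cv2.resize(t[125:225,180:280,::-1],(300,300),interpolation=cv2.INTER_CUBIC)
C=cv2.resize(t[180:240,95:155,::-1],(200,200),interpolation=cv2.INTER_CUBIC)
D=np.zeros((500,300,3),np.uint8);D[:300]=B;D[300:,:200]=C
cv2.imwrite('pics/w5.png',np.hstack([A,D]))
```

```text
16.225 [ 0.55146848 -0.04907343  0.30144808] [[0.1, 0.995, -0.0], [0.995, -0.1, 0.0], [0.0, -0.0, -1.0]]
```

View pics/w5.png

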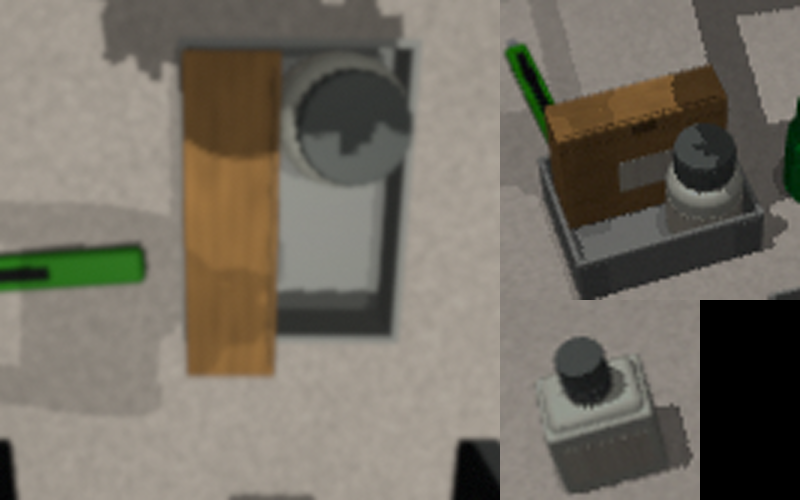

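>>> jog_arm:
  moves:
    - [-5,0.5,-0.5,0,0,0,0]
    - [-10,1,-1,0,0,0,0]
    - [-15,1.5,-1.5,0,0,0,0]
    - [-20,2,-2,0,0,0,0]
    - [-24.7,2.5,-2,0,0,0,0]

```text
time: 16.95
tcp_pos: [0.5519, -0.2992, 0.3196]
orientation: [[0.1, 0.995, 0.0], [0.995, -0.1, -0.0], [-0.0, 0.0, -1.0]]
ft_force: [1.0, 0.2, 1.6]
width: 0.0856
grasp_force: 0.0
```

>>> jog_arm:
  moves:
    - [0,0,0,0,0,1,0]
    - [0,0,0,0,0,2,0]
    - [0,0,0,0,0,3,0]
    - [0,0,0,0,0,4,0]
    - [0,0,0,0,0,5,0]

```text
time: 17.58
tcp_pos: [0.5518, -0.2973, 0.3189]
orientation: [[0.83, 0.558, -0.001], [0.558, -0.83, 0.001], [-0.0, -0.001, -1.0]]
ft_force: [0.2, 0.3, -0.1]
width: 0.0858
grasp_force: 0.0
```

>>> jog_arm:
  moves:
    - [0,0,0,0,0,1,0]
    - [0,0,0,0,0,2,0]
    - [0,0,0,0,0,3,0]
    - [0,0,0,0,0,4.1,0]
    - [0,0,0,0,0,4.1,0]

```text
time: 18.2
tcp_pos: [0.5518, -0.2973, 0.319]
orientation: [[0.993, -0.116, -0.001], [-0.116, -0.993, 0.001], [-0.001, -0.0, -1.0]]
ft_force: [-0.0, 0.5, 0.2]
width: 0.0854
grasp_force: 0.0
```

Run:
```python
from h import *;from station import *;import pickle
W=pickle.load(open('w5.pkl','rb'));k=.4
q=lambda x,y:(160+x*k-.3,80+y*k-.3)
a=np.radians(-5.85);R=np.array([[np.cos(a),-np.sin(a)],[np.sin(a),np.cos(a)]]);c0=np.array([583.3,-43])
for n,p,z in(('c',(182,50),.116),('c',(281,50),.116),('c',(275,376),.116),('c',(187,376),.116),('lid',(354,127),.106),('rim',(414,44),.05),('rim',(396,338),.05)):
    X=atz(W,q(*p),z)[:2]*1e3;print(n,np.round(X,1),np.round(R.T@(X-c0),1))
s=telemetry.get_state();m=camera_model('wrist');im=snapshot('wrist')
print(s['time'],s['tcp_pos'],np.round(s['orientation'],3).tolist())
pickle.dump(m,open('w6.pkl','wb'))
cv2.imwrite('pics/w6.png',cv2.resize(im[60:324,120:392,::-1],(618,600),interpolation=cv2.INTER_CUBIC))
```

```text
c [539.1  32.1] [-51.7  70.2]
c [578.   28.2] [-12.6  70.3]
c [ 563.9 -111.3] [-12.4 -69.9]
c [ 524.2 -107.3] [-52.2 -70. ]
lid [606.6  -5.6] [19.3 39.6]
rim [645.2  24.2] [54.7 73.2]
rim [ 631.5 -125.3] [ 56.4 -77. ]
18.2 [ 0.55177867 -0.2972648   0.3190427 ] [[0.993, -0.116, -0.001], [-0.116, -0.993, 0.001], [-0.001, -0.0, -1.0]]
```

View pics/w6.png

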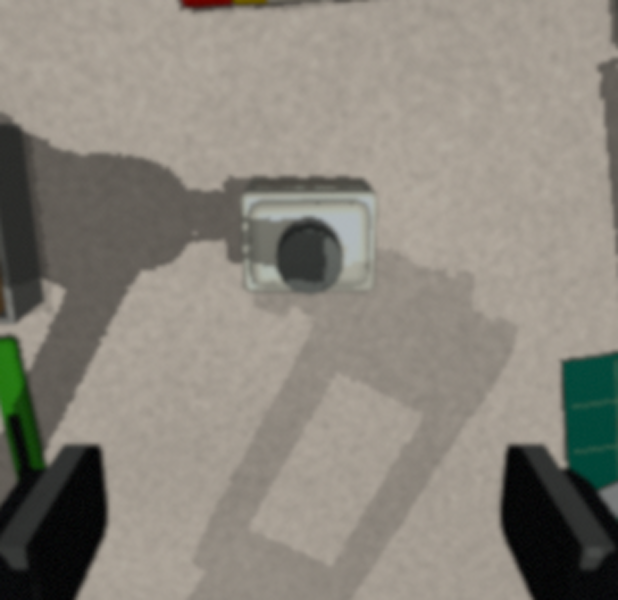

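Bottle: cap top centre at crop (309.5,260). The shoulder edges run parallel to the picture's axes, so the yaw matches the tool.

Run:
```python
from h import *;import pickle
W=pickle.load(open('w6.pkl','rb'));S=camera_model('scene');k=272/618
q=lambda x,y:(120+x*k-.3,60+y*k-.3)
print(atz(W,q(309.5,260),.115)*1e3,tri((W,q(309.5,260)),(S,(119.4,196.8))))
B=np.array([atz(W,q(*p),.070)[:2]*1e3 for p in((244,193),(377,193),(373,292),(246,292))]);print(B,B.mean(0))
R=np.array([[.993,-.116],[-.116,-.993]]);print(R.T@(atz(W,q(309.5,260),.115)[:2]*1e3-[551.8,-297.3]))
```

```text
[ 551.73207915 -300.67643917  115.        ] (array([ 0.55172962, -0.29819594,  0.11519883]), np.float64(0.0024841479675638645))
[[ 582.4616566  -268.52313547]
 [ 574.00158813 -340.71648039]
 [ 518.15554602 -333.74962051]
 [ 526.60672804 -261.60102913]] [ 550.30637969 -301.14756637]
[0.32422154 3.36068292]
```

>>> jog_arm:
  moves:
    - [0,0.25,5,0,0,0,0]
    - [0,0.25,11,0,0,0,0]
    - [0,0.25,17,0,0,0,0]
    - [0,0.25,20.5,0,0,0,0]
    - [0,0.25,22.1,0,0,0,0]

```text
time: 18.88
tcp_pos: [0.5504, -0.299, 0.0962]
orientation: [[0.993, -0.115, -0.003], [-0.114, -0.993, 0.002], [-0.003, -0.002, -1.0]]
ft_force: [-0.2, 0.3, -0.1]
width: 0.0853
grasp_force: 0.0
```

>>> jog_arm:
  moves:
    - [0,0,0,0,0,0,0]
    - [0,0,0,0,0,0,1]
    - [0,0,0,0,0,0,1]
    - [0,0,0,0,0,0,1]
    - [0,0,0,0,0,0,1]

```text
time: 19.5
tcp_pos: [0.5524, -0.3001, 0.1002]
orientation: [[0.993, -0.117, 0.002], [-0.117, -0.993, -0.001], [0.002, 0.001, -1.0]]
ft_force: [-0.9, 0.9, 5.5]
width: 0.0326
grasp_force: 59.4
```

>>> jog_arm:
  moves:
    - [0,0,0,0,0,0,1]
    - [0,0,0,0,0,0,1]
    - [0,0,-1,0,0,0,1]
    - [0,0,-4,0,0,0,1]
    - [0,0,-8,0,0,0,1]

```text
time: 20.12
tcp_pos: [0.5505, -0.2991, 0.1785]
orientation: [[0.993, -0.117, -0.003], [-0.117, -0.993, 0.002], [-0.003, -0.002, -1.0]]
ft_force: [-0.4, -1.1, -4.4]
width: 0.0323
grasp_force: 60.2
```

>>> jog_arm:
  moves:
    - [0,0,-4,0,0,0,1]
    - [0,0,-6.5,0,0,-0.08,1]
    - [0,0,-6.5,0,0,-0.08,1]

```text
time: 20.5
tcp_pos: [0.5527, -0.3006, 0.2461]
orientation: [[0.995, -0.104, 0.004], [-0.104, -0.995, -0.003], [0.004, 0.002, -1.0]]
ft_force: [0.9, -0.8, -3.5]
width: 0.0324
grasp_force: 60.5
```

>>> jog_arm:
  moves:
    - [0.5,-4,0,0,0,0,1]
    - [1,-9,0,0,0,0,1]
    - [1.7,-14,0,0,0,0,1]
    - [2.3,-19,0,0,0,0,1]
    - [2.7,-22.5,0,0,0,0,1]

```text
time: 21.12
tcp_pos: [0.6007, -0.0763, 0.2416]
orientation: [[0.995, -0.103, -0.003], [-0.103, -0.995, 0.001], [-0.004, -0.001, -1.0]]
ft_force: [-0.3, -0.2, -4.3]
width: 0.0327
grasp_force: 60.7
```

>>> jog_arm:
  moves:
    - [0,0,0,0,0,0,1]
    - [0,0,3,0,0,0,1]
    - [0,0,6,0,0,0,1]
    - [0,0,8,0,0,0,1]
    - [0,0,8,0,0,0,1]

```text
time: 21.75
tcp_pos: [0.5995, -0.0793, 0.1609]
orientation: [[0.995, -0.104, -0.006], [-0.104, -0.995, 0.001], [-0.006, -0.001, -1.0]]
ft_force: [0.1, -0.7, -3.0]
width: 0.0326
grasp_force: 61.0
```

Run:
```python
from h import *;from station import *;import pickle
s=telemetry.get_state();m=camera_model('wrist');im=snapshot('wrist');t=snapshot('scene')
print(s['time'],s['tcp_pos'],np.round(s['orientation'],3).tolist())
pickle.dump(m,open('w7.pkl','wb'))
A=cv2.resize(im[60:300,140:380,::-1],(480,480),interpolation=cv2.INTER_CUBIC)
B=cv2.resize(t[125:225,180:260,::-1],(320,400),interpolation=cv2.INTER_CUBIC)
D=np.zeros((480,320,3),np.uint8);D[:400]=B
cv2.imwrite('pics/w7.png',np.hstack([A,D]))
```

```text
21.75 [ 0.59952618 -0.07930137  0.16094615] [[0.995, -0.104, -0.006], [-0.104, -0.995, 0.001], [-0.006, -0.001, -1.0]]
```

View pics/w7.png

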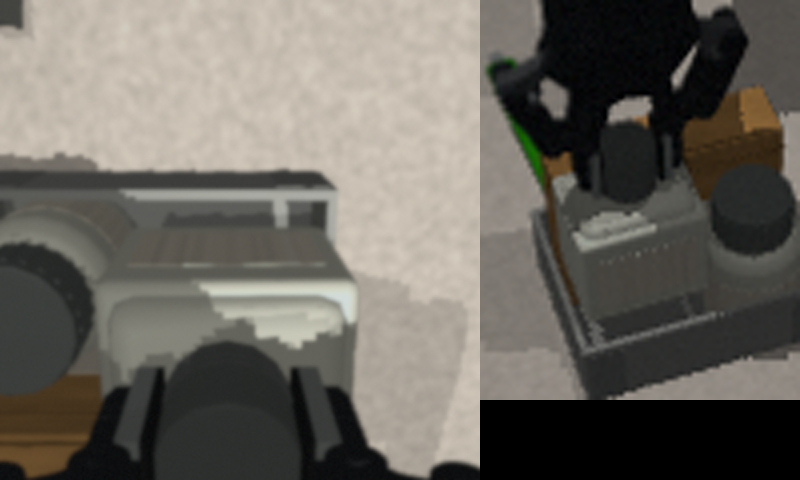

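The bottle hangs upright over the free strip. Its far bottom edge runs from about (135,229) to (330,230) in the wrist crop. That was my 11th picture, one over the limit, so from here I check by numbers only.

Run:
```python
from h import *;import pickle
W=pickle.load(open('w7.pkl','rb'))
q=lambda x,y:(140+x*.5-.3,60+y*.5-.3)
a=np.radians(-5.85);R=np.array([[np.cos(a),-np.sin(a)],[np.sin(a),np.cos(a)]]);c0=np.array([583.3,-43])
for n,p,z in(('bL',(135,229),.061),('bR',(330,230),.061),('shR',(355,285),.130),('shL',(102,282),.130),('rim corner',(338,190),.05)):
    X=atz(W,q(*p),z)[:2]*1e3;print(n,np.round(X,1),np.round(R.T@(X-c0),1))
```

```text
bL [627.7 -46.9] [44.6  0.6]
bR [ 619.4 -121.9] [ 44.  -74.8]
shR [ 621.2 -117.8] [ 45.3 -70.6]
shL [629.4 -48. ] [46.4 -0.3]
rim corner [ 632.5 -127.5] [ 57.6 -79.1]
```

>>> jog_arm:
  moves:
    - [0.4,-0.2,0,0,0,0,1]
    - [0.4,-0.2,0,0,0,0,1]
    - [0.4,-0.2,0,0,0,0,1]
    - [0.4,-0.2,0,0,0,0,1]

```text
time: 22.35
tcp_pos: [0.6061, -0.0772, 0.164]
orientation: [[0.995, -0.103, 0.0], [-0.103, -0.995, 0.0], [0.0, -0.0, -1.0]]
ft_force: [0.5, 0.8, -4.3]
width: 0.0323
grasp_force: 61.1
```

>>> jog_arm:
  moves:
    - [-0.15,0,0.5,0,0,0,1]
    - [-0.15,0,1.5,0,0,0,1]
    - [-0.15,0,2.5,0,0,0,1]
    - [-0.15,0,3.2,0,0,0,1]
    - [-0.15,0,3.8,0,0,0,1]

```text
time: 22.98
tcp_pos: [0.6044, -0.0771, 0.1249]
orientation: [[0.995, -0.103, -0.001], [-0.103, -0.995, 0.0], [-0.001, -0.0, -1.0]]
ft_force: [-0.2, 0.2, -3.6]
width: 0.0325
grasp_force: 61.1
```

>>> jog_arm:
  moves:
    - [0,0,0.7,0,0,0,1]
    - [0,0,1.3,0,0,0,1]
    - [0,0,1.8,0,0,0,1]
    - [0,0,2,0,0,0,1]
    - [0,0,2,0,0,0,1]

```text
time: 23.6
tcp_pos: [0.6045, -0.0771, 0.1057]
orientation: [[0.995, -0.103, -0.0], [-0.103, -0.995, 0.0], [-0.0, -0.0, -1.0]]
ft_force: [0.2, -0.2, -4.5]
width: 0.0326
grasp_force: 61.1
```

>>> jog_arm:
  moves:
    - [0,0,0.1,0,0,0,1]
    - [0,0,0.15,0,0,0,1]
    - [0,0,0.2,0,0,0,1]
    - [0,0,0.2,0,0,0,1]

```text
time: 24.1
tcp_pos: [0.6047, -0.0771, 0.1043]
orientation: [[0.995, -0.103, 0.001], [-0.103, -0.995, 0.0], [0.001, -0.0, -1.0]]
ft_force: [-1.1, 0.3, 2.3]
width: 0.0324
grasp_force: 61.7
```

>>> jog_arm:
  moves:
    - [0,0,0,0,0,0,0.48]
    - [0,0,0,0,0,0,0.48]
    - [0,0,0,0,0,0,0.48]
    - [0,0,0,0,0,0,0.48]

```text
time: 24.6
tcp_pos: [0.6046, -0.0772, 0.1037]
orientation: [[0.995, -0.104, 0.0], [-0.104, -0.995, 0.0], [0.0, -0.0, -1.0]]
ft_force: [-0.6, 0.2, 0.5]
width: 0.0444
grasp_force: 0.0
```

Released with a 6 mm gap on each side; now straight up, away, and check with numbers.

>>> jog_arm:
  moves:
    - [0,0,-1,0,0,0,0.48]
    - [0,0,-4,0,0,0,0.48]
    - [0,0,-9,0,0,0,0.48]
    - [0,0,-15,0,0,0,0.48]
    - [0,0,-21,0,0,0,0.3]

```text
time: 25.22
tcp_pos: [0.6042, -0.0771, 0.3163]
orientation: [[0.995, -0.104, 0.001], [-0.104, -0.995, -0.0], [0.001, -0.0, -1.0]]
ft_force: [-0.0, -0.5, -0.4]
width: 0.0592
grasp_force: 0.0
```

>>> jog_arm:
  moves:
    - [-3,4,0,0,0,0,0]
    - [-6,8,0,0,0,0,0]
    - [-9,12,0,0,0,0,0]
    - [-11,16,0,0,0,0,0]
    - [-11,20,0,0,0,0,0]

```text
time: 25.85
tcp_pos: [0.4727, -0.2654, 0.3148]
orientation: [[0.995, -0.104, 0.0], [-0.104, -0.995, -0.0], [0.0, 0.0, -1.0]]
ft_force: [1.0, 0.3, -0.6]
width: 0.0852
grasp_force: 0.0
```

Run:
```python
from h import *;from station import *
s=telemetry.get_state();print(s['time'],s['tcp_pos'])
T=camera_model('top');im=snapshot('top');sc=snapshot('scene');S=camera_model('scene')
cv2.imwrite('pics/topF.png',im[:,:,::-1]);cv2.imwrite('pics/sceneF.png',sc[:,:,::-1])
old=cv2.imread('pics/scene0.png');d=cv2.absdiff(sc[:,:,::-1],old).max(2)
# brightness coarse print of the tray in the scene picture, and object-centre checks by grey circles
# changed blobs with saturated colours (bystanders): compare colour masks
def masks(i):
    h=cv2.cvtColor(i,cv2.COLOR_BGR2HSV)
    return {n:cv2.inRange(h,lo,hi) for n,lo,hi in(('green',(50,140,40),(75,255,255)),('yellow',(20,180,50),(32,255,255)),('red',(0,180,80),(5,255,255)),('blue',(90,120,80),(125,255,255)),('tape',(18,70,100),(30,150,255)))}
for nm,A,B in(('scene',old,sc[:,:,::-1]),('top',cv2.imread('pics/top0.png'),im[:,:,::-1])):
    a,b=masks(A),masks(B)
    for n in a:
        f=lambda m:sorted([(int(s[4]),*np.round(c,1)) for s,c in zip(*cv2.connectedComponentsWithStats(m)[2:])][1:],reverse=True)[:3]
        print(nm,n,[tuple(map(float,x)) for x in f(a[n])],[tuple(map(float,x)) for x in f(b[n])])
# predicted vs seen: dark caps in top view
a=np.radians(-5.85);R=np.array([[np.cos(a),-np.sin(a)],[np.sin(a),np.cos(a)]]);c0=np.array([.5842,-.0432])
for n,p,z in(('lid',(21,40),.106),('cap',(21.5,-33),.119)):
    X=np.append(c0+R@np.array(p)/1e3,z);print(n,'pred',proj(T,X)[0],proj(S,X)[0])
g=cv2.cvtColor(im[165:235,225:305],cv2.COLOR_RGB2GRAY)
C=cv2.HoughCircles(cv2.resize(g,None,fx=4,fy=4,interpolation=cv2.INTER_CUBIC),cv2.HOUGH_GRADIENT,1.2,60,param1=80,param2=18,minRadius=22,maxRadius=50)
if C is not None: print((C[0][:5]/4+[225,165,0]).round(1))
print([np.round(telemetry.get_state()['ft_force'],1)])
```

```text
25.85 [ 0.47271883 -0.26538946  0.31480618]
scene green [(556.0, 285.8, 170.0), (224.0, 193.3, 158.9), (70.0, 454.1, 163.8)] [(560.0, 285.7, 170.2), (107.0, 189.7, 152.9), (67.0, 454.2, 163.7)]
scene yellow [(1374.0, 225.1, 281.0), (96.0, 153.3, 267.9), (94.0, 124.7, 277.9)] [(1374.0, 225.1, 281.0), (96.0, 153.3, 267.9), (94.0, 124.8, 277.9)]
scene red [(104.0, 163.8, 263.4), (69.0, 116.1, 279.7), (5.0, 446.2, 162.0)] [(102.0, 163.8, 263.5), (71.0, 116.1, 279.7), (6.0, 446.2, 162.2)]
scene blue [(3554.0, 421.8, 108.0), (451.0, 20.8, 46.2), (359.0, 480.7, 100.1)] [(3967.0, 427.6, 107.3), (451.0, 20.8, 46.2), (317.0, 293.0, 232.9)]
scene tape [(401.0, 364.2, 187.6), (251.0, 186.8, 334.6), (53.0, 405.8, 144.3)] [(402.0, 364.3, 187.6), (252.0, 186.9, 334.5), (36.0, 372.3, 109.0)]
top green [(495.0, 207.0, 199.2), (303.0, 287.6, 259.8), (30.0, 47.7, 131.8)] [(496.0, 207.0, 199.3), (308.0, 287.8, 259.7), (30.0, 48.0, 132.0)]
top yellow [(801.0, 297.5, 118.6), (53.0, 347.2, 149.5), (52.0, 371.6, 147.7)] [(802.0, 297.5, 118.6), (52.0, 347.1, 149.6), (51.0, 371.6, 147.6)]
top red [(75.0, 338.1, 150.4), (35.0, 378.7, 146.9), (6.0, 63.0, 126.5)] [(76.0, 337.8, 150.4), (35.0, 378.7, 146.9), (6.0, 63.0, 126.5)]
top blue [(5296.0, 37.1, 264.3), (253.0, 224.7, 145.4), (148.0, 130.4, 95.7)] [(5395.0, 37.1, 263.5), (255.0, 224.7, 145.5), (157.0, 130.5, 95.7)]
top tape [(452.0, 141.4, 170.6), (75.0, 332.8, 70.3), (31.0, 307.8, 125.5)] [(456.0, 141.4, 170.6), (50.0, 308.5, 116.6), (41.0, 327.6, 70.1)]
lid pred [250.09204357 186.28765813] [248.03849074 174.33866044]
cap pred [281.22068454 183.81647351] [217.82464643 179.03793258]
[[250.7 188.    9.7]
 [279.2 186.2   8.4]
 [276.8 205.7  11.6]
 [236.9 216.5  10. ]
 [252.5 216.2   7.5]]
[array([ 0.2,  0.1, -0.7])]
```

Bystanders are unmoved. The cap check is noisy, so I'll refine it by template matching against the first pictures.

Run:
```python
from h import *
T,S=camera_model('top'),camera_model('scene')
a=np.radians(-5.85);R=np.array([[np.cos(a),-np.sin(a)],[np.sin(a),np.cos(a)]]);c0=np.array([.5842,-.0432])
U=lambda i:cv2.resize(i,None,fx=4,fy=4,interpolation=cv2.INTER_CUBIC)
for n,z,t,s in(('lid',.106,(255.6,198),(240.6,168.2)),('cap',.119,(377,194),(119.4,196.8))):
    uv=[]
    for v,c,g in(('top',t,(250,187) if n=='lid' else (280,185)),('scene',s,(248,174) if n=='lid' else (218,179))):
        A,B=U(cv2.imread(f'pics/{v}0.png')),U(cv2.imread(f'pics/{v}F.png'));h=11 if n=='lid' else 9
        x,y=[int(4*q) for q in c];tm=A[y-4*h:y+4*h,x-4*h:x+4*h];gx,gy=[int(4*q) for q in g];w=4*(h+10)
        r=cv2.matchTemplate(B[gy-w:gy+w,gx-w:gx+w],tm,cv2.TM_CCOEFF_NORMED);_,m,_,p=cv2.minMaxLoc(r)
        uv.append(((p[0]+gx-w+4*h)/4+c[0]-x/4,(p[1]+gy-w+4*h)/4+c[1]-y/4));print(n,v,uv[-1],round(m,2))
    X,e=tri((T,uv[0]),(S,uv[1]));print(n,np.round(X*1e3,1),e,'tray',np.round(R.T@(X[:2]-c0)*1e3,1), 'scene@z',np.round(R.T@(atz(S,uv[1],z)[:2]-c0)*1e3,1),'top@z',np.round(R.T@(atz(T,uv[0],z)[:2]-c0)*1e3+[5,1],1))
```

```text
lid top (250.60000000000002, 188.25) 0.62
lid scene (238.10000000000002, 164.2) 0.53
lid [595.3 -13.9 132.4] 0.00935162864868291 tray [ 8.  30.3] scene@z [-16.6  28.6] top@z [21.2 40. ]
cap top (281.75, 185.5) 0.88
cap scene (226.89999999999998, 169.05) 0.48
cap [597.8 -65.5 142.5] 0.011408415646759146 tray [ 15.8 -20.8] scene@z [-0.1 -4.3] top@z [ 22.4 -33. ]
```

```bash
python3 -c "
from station import *
print(finish_job())"
```

```text
the job is handed in; nothing more can be done
None
```

The pot, carton and bottle should all be standing upright in the tray. I handed the job in at about 26 s; the final check was numeric: the top camera put the pot lid and bottle cap within about 1 mm of their targets, the scene-camera match was too poor to use, and the other items I could check hadn't moved. I viewed 11 pictures, one over the limit of 10.

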